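# Balance a centrifuge rotor by rearranging its tubes

## Robot

A 7-joint arm with a two-finger parallel gripper is mounted at the origin on a cart in front of the work surface, level with it; the furniture and walls round the work are solid. World frame = base frame: x ahead of the robot, y to its left, z up, the work surface at z = 0. Lengths are in m, angles in rad, forces in N, time in s.
With the tool pointing down it reaches from about 0.4 to 0.85 m from the base axis. Payload 10.4 kg.
Tool frame: the origin (TCP) lies midway between the tips of the shut fingers; the grasp point (between the pads) lies 19 mm behind it; x points along the fingers, z is the direction in which the jaws open and shut, and the axes are right-handed (so a half turn about x gives the same grasp; the last joint's range is limited). The gripper opens to 87 mm and grips with 3 to 60 N. Pads are 19 mm wide; open, the fingers measure 117 mm over their backs; the gripper's body (75 mm by 190 mm) begins 51 mm behind the grasp point.
Start: joints at [-1.239, 0.332, -0.065, 1.46, 0.022, 1.35, -0.088], TCP at [0.217, 0.586, 0.223] pointing down, gripper open.
Joint ranges: [-2.6, 2.6], [-0.5, 2.12], [-1.47, 1.34], [0.16, 2.42], [-1.27, 4.41], [0.06, 2.06], [-2.6, 2.6]. Speed limits (rad/s): [2.22, 2.22, 2.79, 2.79, 3.14, 3.14, 3.14].

## Interface

Orientations are given as a unit quaternion [x, y, z, w].
In Python, from bench import read_state, camera, camera_params, close_job gives the robot as it stands.
- The arm moves only by the tool arm_command, never from a script. Its argument "targets" is a list of rows, each a list of 7 numbers: the closure in counts, from 0 (fully open) to 255 (shut), then the shift along the tool's x, y, z in mm, then the turn, a rotation vector about the tool's x, y, z in rad. A call has 1 to 10 rows; each row is the pose to reach, as a shift and turn from the pose commanded when the call began, along the tool's axes at that moment; what a row does not reach only later rows make up. A row lasts 1/10 s, in which the tool goes at most 50 mm and 8.59 degrees, less where a joint would pass 70% of its speed; a pose out of reach is approached as far as the arm can. A call with a gripper value outside its range is refused whole. The fingers move at their own pace and stop on an object; "newtons" is the grip in N (left out, the last holds). Time passes only in rows, so rows that repeat a pose let the fingers close. It gives the time, the measured TCP pose, the force and the opening at its end, in the units of the state.
- read_state(): the state, without advancing time (a new reading comes with each control period).
- camera(name): name is "side" or "top"; returns the picture (400x640x3 uint8, red, green, blue); there is no depth.
- camera_params(name): a dict with "intrinsics" (3x3 intrinsics, pixels), "xyz" and "orientation" of the camera in the world. Camera axes: x right, y down, z forward; pixel columns grow to the right and rows downward; lengths in m; the calibration is good to about 2 mm. A picture is of the moment at which its call begins. camera_params takes no time and is no camera call.
- close_job(): hands the job in, once; it reports no verdict.
The state is a dict: "time": time; "joint_positions": joint angles; "joint_vel": joint speeds; "joint_torque": joint torques, N m; "ee_pos": TCP position; "eef_rot": TCP orientation; "ft_force": force on the tool from outside, world axes, zero at the start; "torque": the same for the moment, N m; "width": finger opening in m.
Only numpy, scipy, OpenCV 4.12 (cv2) and the standard library are available. Lean on these libraries where they do the work, as an engineer would, in place of code of your own. Each camera call takes 0.05 s, during which the arm holds its last target.

## Task

The six tubes in the centrifuge rotor were weighed out in equal pairs, one pair to a cap colour, but nobody put partners opposite each other, so the rotor would run out of balance. Rearrange them so that each tube sits straight across the hub from the other tube with its cap colour, all six fully down in the rotor's wells; the tube rack beside it has free places to park a tube on the way. Leave the white-capped tube in the rack and the beaker where they are.

Things in the scene. Friction and masses are not known exactly. Their poses are not given: they have to be found in the camera images.
- rotor: dark round rotor, 195 mm across, immovable. Origin on its axis at bench height, z up. Six upright wells, 33 mm bore, centres 65 mm from the axis at 0, 60 .. 300 deg from its x axis, each with a tube; well floors at z = 18 mm, deck 80, rims 81, seated cap tops 125, hub nut (29 mm across) 97. Fingers closing along the radius have most room
- rack: blue-grey plastic tube rack, 190 mm (its x) by 62 mm, 62 mm high, open at the sides, immovable; origin at the centre of its underside, on the bench. Three tube holes at x = -60, 0, +60 mm on its centre line, bore 33 mm, hole floor (where a tube rests) 5 mm above the bench. The white-capped tube stands in the hole at x = +60; the other two are free
- tube_red_1: sealed round-bottomed centrifuge tube with a red cap, 60 g; the two red ones are interchangeable. 107 mm tall; pale body 29 mm across with a round bottom (cannot stand on the bench); ribbed cap 34 mm across, 92 to 107 mm above the bottom: grip it there from above. Origin at the lowest point of the bottom, z up the tube; its yaw does not matter
- tube_red_2: sealed round-bottomed centrifuge tube with a red cap, 60 g; the two red ones are interchangeable. 107 mm tall; pale body 29 mm across with a round bottom (cannot stand on the bench); ribbed cap 34 mm across, 92 to 107 mm above the bottom: grip it there from above. Origin at the lowest point of the bottom, z up the tube; its yaw does not matter
- tube_blue_1: sealed round-bottomed centrifuge tube with a blue cap, 60 g; the two blue ones are interchangeable. 107 mm tall; pale body 29 mm across with a round bottom (cannot stand on the bench); ribbed cap 34 mm across, 92 to 107 mm above the bottom: grip it there from above. Origin at the lowest point of the bottom, z up the tube; its yaw does not matter
- tube_blue_2: sealed round-bottomed centrifuge tube with a blue cap, 60 g; the two blue ones are interchangeable. 107 mm tall; pale body 29 mm across with a round bottom (cannot stand on the bench); ribbed cap 34 mm across, 92 to 107 mm above the bottom: grip it there from above. Origin at the lowest point of the bottom, z up the tube; its yaw does not matter
- tube_yellow_1: sealed round-bottomed centrifuge tube with a yellow cap, 60 g; the two yellow ones are interchangeable. 107 mm tall; pale body 29 mm across with a round bottom (cannot stand on the bench); ribbed cap 34 mm across, 92 to 107 mm above the bottom: grip it there from above. Origin at the lowest point of the bottom, z up the tube; its yaw does not matter
- tube_yellow_2: sealed round-bottomed centrifuge tube with a yellow cap, 60 g; the two yellow ones are interchangeable. 107 mm tall; pale body 29 mm across with a round bottom (cannot stand on the bench); ribbed cap 34 mm across, 92 to 107 mm above the bottom: grip it there from above. Origin at the lowest point of the bottom, z up the tube; its yaw does not matter
- tube_white: bystander: a tube of the same kind and size with a white cap, standing in the rack's hole at x = +60 mm; it is no part of the load and stays there. Origin at the lowest point of its bottom
- beaker: bystander: empty glass beaker with a spout, 74 x 81 mm, 96 mm high, standing loose on the bench behind the work. Origin at the centre of its underside
There are look-alikes about, which are no part of the job. What is shaped like the tube_blue_2 but black or turquoise is not meant.

How it is judged:
At the end, for the whole second after the job is handed in: All six coloured tubes stand in wells of the rotor, fully down (bottom within 4 mm of the well floor, 56 to 74 mm from the axis, less than 0.12 rad from upright), at rest, and the two tubes of each cap colour are in opposite wells (bottoms more than 121 mm apart) (z of tube_red_1 in the frame of rotor between 0.012 and 0.022 m and horizontal distance between tube_red_1 and rotor between 0.056 and 0.074 m and angle between each of tube_red_1, tube_red_2, tube_blue_1, tube_blue_2, tube_yellow_1, tube_yellow_2's own z axis and vertical below 0.12 rad and linear speed of each of tube_red_1, tube_red_2, tube_blue_1, tube_blue_2, tube_yellow_1, tube_yellow_2 below 0.02 m/s and angular speed of each of tube_red_1, tube_red_2, tube_blue_1, tube_blue_2, tube_yellow_1, tube_yellow_2 below 0.3 rad/s and z of tube_red_2 in the frame of rotor between 0.012 and 0.022 m and horizontal distance between tube_red_2 and rotor between 0.056 and 0.074 m and z of tube_blue_1 in the frame of rotor between 0.012 and 0.022 m and horizontal distance between tube_blue_1 and rotor between 0.056 and 0.074 m and z of tube_blue_2 in the frame of rotor between 0.012 and 0.022 m and horizontal distance between tube_blue_2 and rotor between 0.056 and 0.074 m and z of tube_yellow_1 in the frame of rotor between 0.012 and 0.022 m and horizontal distance between tube_yellow_1 and rotor between 0.056 and 0.074 m and z of tube_yellow_2 in the frame of rotor between 0.012 and 0.022 m and horizontal distance between tube_yellow_2 and rotor between 0.056 and 0.074 m and horizontal distance between tube_red_1 and tube_red_2 above 0.121 m and horizontal distance between tube_blue_1 and tube_blue_2 above 0.121 m and horizontal distance between tube_yellow_1 and tube_yellow_2 above 0.121 m); the robot touches nothing.
It fails at once if the white-capped tube in the rack is disturbed (moved more than 20 mm) (distance of tube_white from where it was at the start of the episode above 0.02 m).
It fails at once if the beaker is disturbed (moved more than 30 mm) (distance of beaker from where it was at the start of the episode above 0.03 m).
It also fails if it takes over 104 s, if anything falls off the work surface, if the arm or the gripper's body presses on something with over 40 N, if the wrist force passes 120 N, or if a joint passes its speed limit or range.

## Working session

There is one attempt and no reset: what is moved stays moved. The work goes in short steps, Python scripts to look and compute and a tool call to move; the robot and the scene stay as the last step left them, time stands still between calls to the robot, and variables do not carry over. Pictures are saved under pics/ and viewed, and the job is handed in when it is done.

Besides the shell and the picture viewer there is one more tool, called in YAML: its name, and indented under it one key for each argument. arm_command: Moves the arm, as the interface text tells. Its arguments: {"type":"object","properties":{"targets":{"type":"array"},"newtons":{"type":"number"}},"required":["targets"]}

```bash
mkdir -p pics; ls; python3 - <<'E'
from bench import *
import cv2
for n in("top","side"):
    im=camera(n); cv2.imwrite(f"pics/{n}0.png",im[:,:,::-1]); p=camera_params(n); print(n,p)
s=read_state(); print(s)
E
```

```text
pics
top {'intrinsics': array([[414.9248165 ,   0.        , 325.24507064],
       [  0.        , 414.9248165 , 200.09968869],
       [  0.        ,   0.        ,   1.        ]]), 'xyz': array([0.53086752, 0.03357007, 0.90647958]), 'orientation': array([-0.69669491,  0.71599686, -0.0344134 ,  0.02793591])}
side {'intrinsics': array([[403.21095959,   0.        , 319.13654309],
       [  0.        , 403.21095959, 199.61657113],
       [  0.        ,   0.        ,   1.        ]]), 'xyz': array([ 1.01004621, -0.41473884,  0.6743548 ]), 'orientation': array([ 0.87483953,  0.31618129, -0.12848777, -0.34376749])}
{'time': 0.1, 'joint_positions': array([-1.23860101,  0.33280786, -0.06464685,  1.46086399,  0.02162298,
        1.34986928, -0.08850829]), 'joint_vel': array([-0.00069067, -0.00268935, -0.00032096, -0.00165021, -0.00082256,
       -0.00213789, -0.00086694]), 'joint_torque': array([ 7.50226882e-04, -6.24539208e+01,  2.41924950e-02, -3.90722680e+01,
       -6.15555514e-02,  3.64727061e-02,  3.64565142e-05]), 'ee_pos': array([0.21704663, 0.58574167, 0.22183069]), 'eef_rot': array([-0.40418881,  0.58073758,  0.4036288 ,  0.5800509 ]), 'ft_force': array([-0.1824946 ,  0.54837334, -0.0327679 ]), 'torque': array([-0.00135335, -0.01043418,  0.00809239]), 'width': 0.08703042397968437}
```

View pics/top0.png

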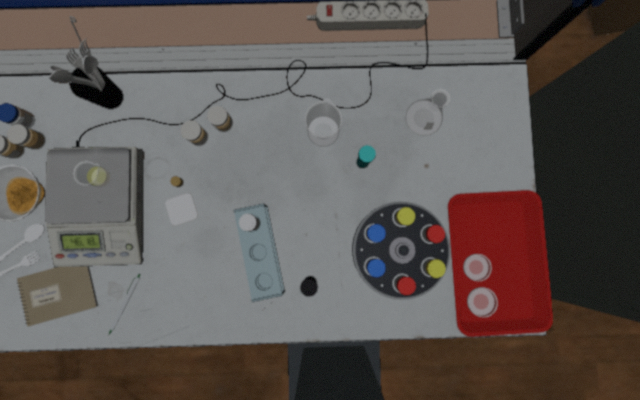

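View pics/side0.png

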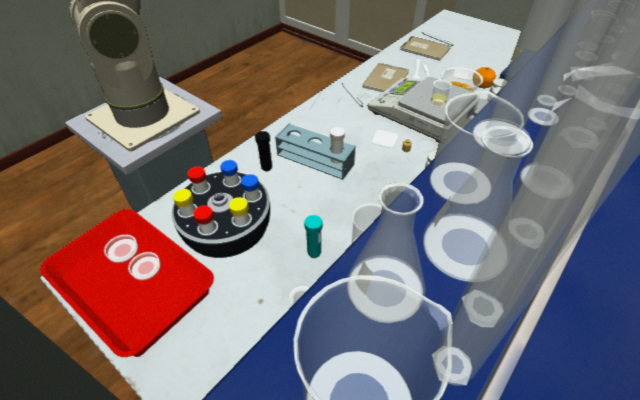

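The top view shows the rotor at about (403,250). Its caps, clockwise, are yellow (405,216), red (436,233), yellow (436,268), red (406,286), blue (375,267) and blue (375,233). The white tube is at (249,222), with free rack holes at (258,252) and (265,281). The look-alikes are the black one at (309,286) and the turquoise one at (366,155), and neither is in the rotor. Next I'll measure.

```bash
cat > h.py <<'E'
from bench import *
import numpy as np, cv2
from scipy.spatial.transform import Rotation as R
def ray(n,uv):
    p=camera_params(n); K=p['intrinsics']; d=R.from_quat(p['orientation']).apply(np.linalg.inv(K)@np.array([uv[0],uv[1],1.])); return np.array(p['xyz']),d
def plane(n,uv,z):
    o,d=ray(n,uv); return o+d*(z-o[2])/d[2]
def proj(n,P):
    p=camera_params(n); c=R.from_quat(p['orientation']).inv().apply(np.asarray(P)-p['xyz']); q=p['intrinsics']@c; return q[:2]/q[2]
def two(u1,u2):
    a,d=ray("top",u1);b,e=ray("side",u2)
    t=np.linalg.lstsq(np.c_[d,-e],b-a,rcond=None)[0]; p,q=a+t[0]*d,b+t[1]*e
    return (p+q)/2,np.linalg.norm(p-q)
def caps(im):
    h=cv2.cvtColor(im,cv2.COLOR_RGB2HSV); out=[]
    for c,lo,hi in(("red",(170,120,60),(180,255,255)),("red",(0,150,60),(6,255,255)),("yellow",(22,120,60),(34,255,255)),("blue",(100,120,60),(118,255,255))):
        pass
    m={}
    H,S,V=h[...,0],h[...,1],h[...,2]
    m["red"]=((H<7)|(H>172))&(S>130)&(V>50)
    m["yellow"]=(H>20)&(H<36)&(S>120)&(V>60)
    m["blue"]=(H>100)&(H<122)&(S>120)&(V>50)
    for c,k in m.items():
        n,l,s,ce=cv2.connectedComponentsWithStats(k.astype(np.uint8))
        for i in range(1,n):
            if 80<s[i,4]<900: out.append((c,ce[i].round(1),s[i].tolist()))
    return out
E
python3 - <<'E'
from h import *
for n in("top","side"):
    im=cv2.imread(f"pics/{n}0.png")[:,:,::-1]
    for c in caps(im): print(n,*c, plane(n,c[1],.125 if n=="top" else .118).round(4))
im=cv2.imread("pics/top0.png")
cv2.imwrite("pics/c0.png",cv2.resize(im[190:310,225:460],None,fx=3.4,fy=3.4,interpolation=2))
s=read_state(); print(R.from_quat(s['eef_rot']).as_matrix().round(3))
E
```

```text
top red [435.2 233.6] [426, 224, 19, 20, 278] [ 0.531  -0.1796  0.125 ]
top red [406.1 285.5] [397, 277, 19, 19, 287] [ 0.4364 -0.1205  0.125 ]
top yellow [405.5 215.8] [396, 207, 19, 18, 263] [ 0.5661 -0.1252  0.125 ]
top yellow [435.4 268. ] [426, 259, 19, 19, 272] [ 0.4671 -0.1767  0.125 ]
top blue [  7.  112.4] [0, 104, 16, 18, 243] [0.7848 0.63   0.125 ]
top blue [376.4 232.8] [367, 224, 19, 19, 278] [ 0.5356 -0.069   0.125 ]
top blue [376.2 267.7] [367, 259, 19, 19, 283] [ 0.4707 -0.0661  0.125 ]
side red [196.3 174.1] [187, 166, 19, 17, 252] [ 0.4373 -0.122   0.118 ]
side red [203.1 214.3] [193, 205, 21, 19, 314] [ 0.533  -0.1821  0.118 ]
side yellow [182.8 197.4] [173, 188, 20, 19, 290] [ 0.4692 -0.1794  0.118 ]
side yellow [238.4 206.2] [229, 197, 20, 19, 302] [ 0.568  -0.1272  0.118 ]
side blue [533.6 129.8] [524, 119, 23, 24, 250] [0.9065 0.451  0.118 ]
side blue [519.7 168.4] [513, 154, 16, 33, 136] [0.9311 0.3061 0.118 ]
side blue [228.5 167.7] [220, 160, 17, 16, 224] [ 0.4731 -0.068   0.118 ]
side blue [249.2 182.3] [241, 174, 19, 17, 259] [ 0.537  -0.0705  0.118 ]
side blue [304.2 335.3] [300, 318, 15, 40, 166] [ 0.828 -0.237  0.118]
side blue [428.2 386.4] [413, 368, 27, 32, 368] [ 0.9998 -0.1853  0.118 ]
[[-0.    -0.938  0.347]
 [-0.001  0.347  0.938]
 [-1.    -0.    -0.001]]
```

View pics/c0.png

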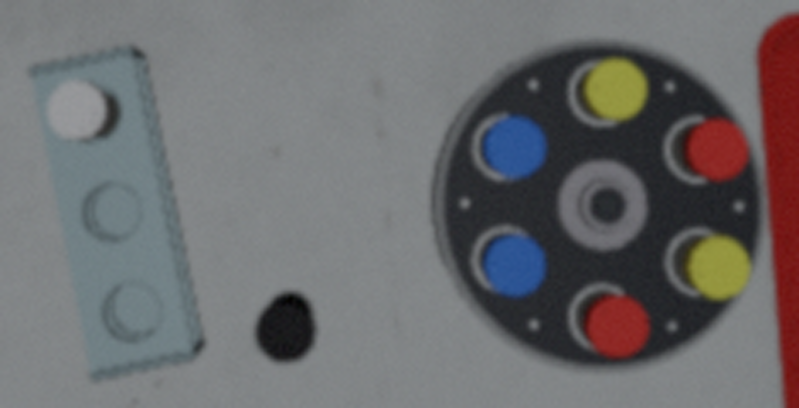

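```bash
python3 - <<'E'
from h import *
for nm,uv,z in(("low",(264.1,281.8),.062),("mid",(257.9,252.4),.062),("white",(248.5,222.4),.112)): print(nm,plane("top",uv,z).round(4))
im=cv2.imread("pics/top0.png"); h=cv2.cvtColor(im,cv2.COLOR_BGR2HSV)
m=((h[...,0]>85)&(h[...,0]<105)&(h[...,1]>35)).astype(np.uint8); m[:, :225]=0; m[:,300:]=0; m[:195]=0
m=cv2.morphologyEx(m,cv2.MORPH_OPEN,np.ones((3,3),np.uint8))
c=max(cv2.findContours(m,0,1)[0],key=cv2.contourArea); r=cv2.minAreaRect(c); print(r)
b=np.array([plane("top",p,.062)[:2] for p in cv2.boxPoints(r)]); print(b.round(4), b.mean(0), np.linalg.norm(b-np.roll(b,1,0),axis=1))
im=cv2.imread("pics/side0.png")
cv2.imwrite("pics/c1.png",cv2.resize(im[110:190,240:370],None,fx=6,fy=6,interpolation=2))
for P in [(plane("top",(264.1,281.8),.062)),(plane("top",(257.9,252.4),.062)),plane("top",(248.5,222.4),.112)]:
    u=proj("side",P); print(u.round(1),((u-[240,110])*6).round())
E
```

```text
low [0.4443 0.152  0.062 ]
mid [0.5032 0.1636 0.062 ]
white [0.5622 0.1731 0.112 ]
((259.0577087402344, 251.78846740722656), (92.56680297851562, 31.574695587158203), 78.69007110595703)
[[0.5912 0.21  ]
 [0.6022 0.1469]
 [0.4189 0.1133]
 [0.4085 0.1753]] [0.50520516 0.16137244] [0.1859506  0.06406475 0.18628469 0.06287748]
[292.4 132.8] [314. 137.]
[313.7 140.1] [442. 181.]
[335.8 131. ] [575. 126.]
```

View pics/c1.png

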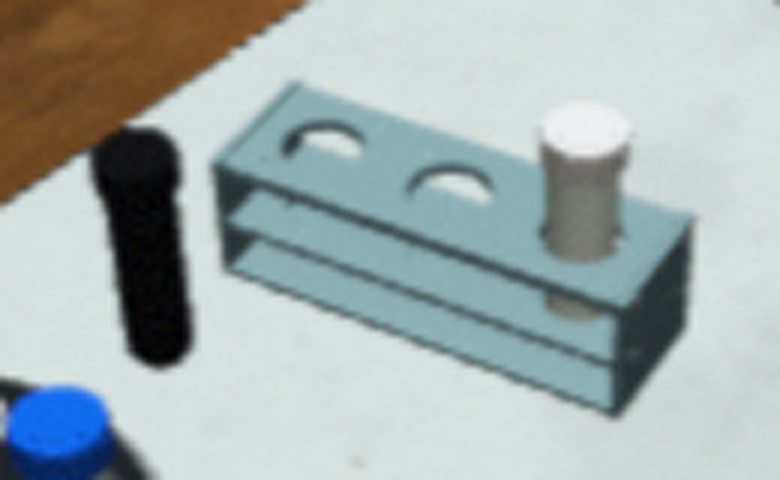

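```bash
python3 - <<'E'
from h import *
for nm,uv,z in(("low",(294.2,133.8),.062),("mid",(315,141.3),.062),("white",(337.5,131.7),.112)): print(nm,plane("side",uv,z).round(4))
im=cv2.imread("pics/top0.png")[:,:,::-1]
E
cat >> h.py <<'E'
def go(p,yaw):
    s=read_state(); M=R.from_quat(s['eef_rot']); p=np.array(p,float)
    d=M.inv().apply(p-s['ee_pos'])*1000
    c,si=np.cos(np.radians(yaw)),np.sin(np.radians(yaw))
    best=None
    for k in(1,-1):
        T=R.from_matrix(np.array([[0,-k*si,k*c],[0,k*c,k*si],[-1,0,0]]).astype(float)); r=(M.inv()*T).as_rotvec()
        if best is None or np.linalg.norm(r)<np.linalg.norm(best): best=r
    print("shift",d.round(1),"turn",best.round(3),"rows>=",max(np.linalg.norm(d)/50,np.degrees(np.linalg.norm(best))/8.59).round(1),"w",s['width'].round(4),"t",s['time'].round(2),"q7",s['joint_positions'].round(2), "pos",s['ee_pos'].round(4),"F",s['ft_force'].round(1))
E
python3 - <<'E'
from h import *
go((.5363,-.070,.20),58)
E
```

```text
low [0.4504 0.1519 0.062 ]
mid [0.5087 0.1621 0.062 ]
white [0.5667 0.1736 0.112 ]Traceback (most recent call last):
  File "<stdin>", line 2, in <module>
  File "h.py", line 36, in go
    print("shift",d.round(1),"turn",best.round(3),"rows>=",max(np.linalg.norm(d)/50,np.degrees(np.linalg.norm(best))/8.59).round(1),"w",s['width'].round(4),"t",s['time'].round(2),"q7",s['joint_positions'].round(2), "pos",s['ee_pos'].round(4),"F",s['ft_force'].round(1))
                                                                                                                                        ^^^^^^^^^^^^^^^^
AttributeError: 'float' object has no attribute 'round'
```

```bash
sed -i "s/s\['time'\].round(2)/s['time']/; s/max(np.linalg.norm(d)\/50,np.degrees(np.linalg.norm(best))\/8.59).round(1)/round(float(max(np.linalg.norm(d)\/50,np.degrees(np.linalg.norm(best))\/8.59)),1)/; s/s\['width'\].round(4)/round(s['width'],4)/" h.py
python3 - <<'E'
from h import *
go((.5365,-.0688,.20),57.9)
E
```

```text
shift [  22.5 -527.  -502.8] turn [ 0.205 -0.001  0.   ] rows>= 14.6 w 0.087 t 0.1 q7 [-1.24  0.33 -0.06  1.46  0.02  1.35 -0.09] pos [0.217  0.5857 0.2218] F [-0.2  0.5 -0. ]
```

arm_command:
  targets:
    - [94,0,-30,-29,0.01,0,0]
    - [94,0,-65,-62,0.02,0,0]
    - [94,0,-100,-95,0.04,0,0]
    - [94,0,-135,-129,0.05,0,0]
    - [94,0,-170,-162,0.07,0,0]
    - [94,0,-205,-196,0.08,0,0]
    - [94,0,-240,-229,0.1,0,0]
    - [94,0,-275,-262,0.11,0,0]
    - [94,0,-310,-296,0.13,0,0]
    - [94,0,-345,-329,0.14,0,0]
  newtons: 20

```text
time: 1.1
ee_pos: [0.4266, 0.1557, 0.2225]
eef_rot: [-0.362, 0.607, 0.362, 0.607]
ft_force: [1.4, 0.3, 0.3]
width: 0.055
```

```bash
python3 - <<'E'
from h import *
go((.5365,-.0688,.20),57.9)
E
```

```text
shift [  22.4 -203.4 -145.2] turn [ 0.065  0.    -0.   ] rows>= 5.0 w 0.055 t 1.1 q7 [-0.76 -0.06  0.3   1.9   0.02  1.3   0.61] pos [0.4266 0.1557 0.2225] F [1.4 0.3 0.3]
```

arm_command:
  targets:
    - [94,0,-34,-24,0.01,0,0]
    - [94,0,-68,-48,0.02,0,0]
    - [94,0,-102,-73,0.03,0,0]
    - [94,0,-136,-97,0.04,0,0]
    - [94,0,-170,-121,0.05,0,0]
    - [94,10,-203,-145,0.065,0,0]
    - [94,22,-203,-145,0.065,0,0]
    - [94,22,-203,-145,0.065,0,0]

```text
time: 1.9
ee_pos: [0.535, -0.0669, 0.1986]
eef_rot: [-0.341, 0.62, 0.342, 0.618]
ft_force: [-0.1, 1.1, -0.2]
width: 0.0553
```

```bash
python3 - <<'E'
from h import *
go((.5365,-.0688,.0985),57.9)
for n in("top","side"):
    im=camera(n); im=im[150:350,250:570] if n=="top" else im[80:280,100:420]
    cv2.imwrite(f"pics/{n}1.png",cv2.resize(im[:,:,::-1],None,fx=2.5,fy=2.5,interpolation=2))
E
```

```text
shift [100.1  -2.5  -0.6] turn [-0.001 -0.002 -0.003] rows>= 2.0 w 0.0553 t 1.9 q7 [-0.48  0.17  0.59  1.75 -0.1   1.26  1.14] pos [ 0.535  -0.0669  0.1986] F [-0.1  1.1 -0.2]
```

View pics/side1.png

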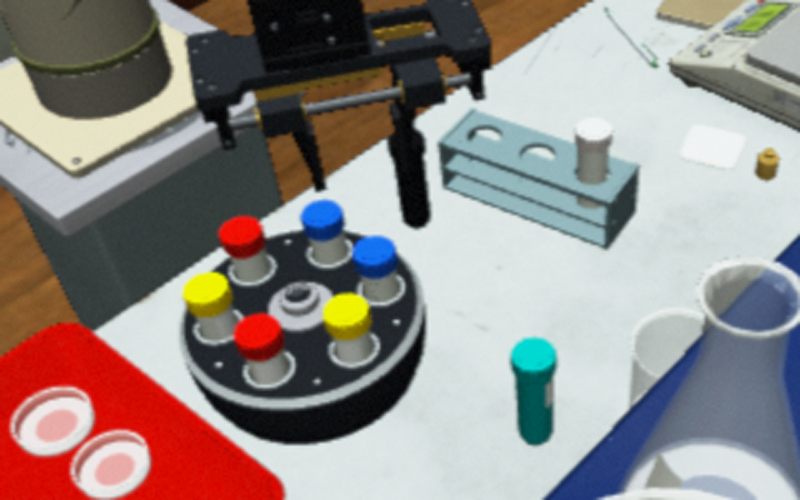

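View pics/top1.png

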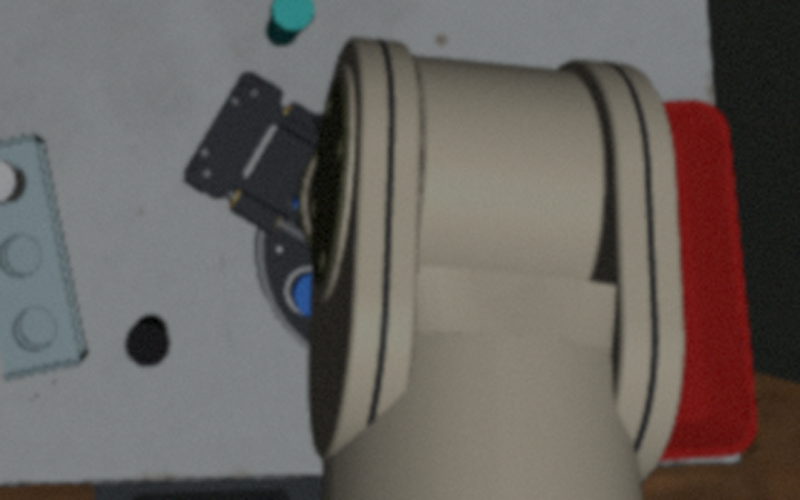

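The side view shows the open fingers at (320,185) and (405,170), above the rotor. The nearer blue cap at crop (375,255) belongs to a pale tube seated in the rotor. The black and turquoise tubes, at (410,200) and (533,390), stand outside it. I'll descend on the blue cap and close.

arm_command:
  targets:
    - [94,30,-2,0,0,0,0]
    - [94,60,-2,0,0,0,0]
    - [94,85,-2,0,0,0,0]
    - [94,100,-2,0,0,0,0]
    - [94,100,-2,0,0,0,0]
    - [200,100,-2,0,0,0,0]
    - [200,100,-2,0,0,0,0]
    - [200,100,-2,0,0,0,0]
    - [200,100,-2,0,0,0,0]
    - [200,100,-2,0,0,0,0]

```text
time: 3.0
ee_pos: [0.5383, -0.0673, 0.1012]
eef_rot: [-0.343, 0.618, 0.342, 0.619]
ft_force: [-0.3, -0.8, 4.2]
width: 0.033
```

```bash
python3 - <<'E'
from h import *
go((.5365,-.0688,.0985),57.9)
E
```

```text
shift [ 2.7  0.8 -2.2] turn [0.    0.001 0.001] rows>= 0.1 w 0.033 t 3.0 q7 [-0.45  0.28  0.57  1.85 -0.17  1.06  1.2 ] pos [ 0.5383 -0.0673  0.1012] F [-0.3 -0.8  4.2]
```

arm_command:
  targets:
    - [200,-20,0,0,0,0,0]
    - [200,-55,0,0,0,0,0]
    - [200,-90,0,0,0,0,0]
    - [200,-120,0,0,0,0,0]
    - [200,-125,0,0,0,0,0]

```text
time: 3.5
ee_pos: [0.5393, -0.0676, 0.2291]
eef_rot: [-0.343, 0.617, 0.342, 0.62]
ft_force: [-0.5, -0.1, -0.8]
width: 0.0332
```

```bash
python3 - <<'E'
from h import *
print(two((309,286),(264,133)), plane("top",(309,286),.107))
go((.447,.152,.225),57.9)
E
```

```text
(array([0.44078268, 0.06202772, 0.11311342]), np.float64(0.0043619066459250275)) [0.43859513 0.06063035 0.107     ]
shift [  3.8 194.9 137. ] turn [0.    0.003 0.004] rows>= 4.8 w 0.0332 t 3.5 q7 [-0.49  0.15  0.59  1.7  -0.09  1.31  1.13] pos [ 0.5393 -0.0676  0.2291] F [-0.5 -0.1 -0.8]
```

arm_command:
  targets:
    - [200,0,25,18,0,0,0]
    - [200,0,60,42,0,0,0]
    - [200,0,95,67,0,0,0]
    - [200,0,130,91,0,0,0]
    - [200,0,165,116,0,0,0]
    - [200,0,185,130,0,0,0]
    - [200,4,195,137,0,0,0]
    - [200,4,195,137,0,0,0]
    - [200,4,195,137,0,0,0]

```text
time: 4.4
ee_pos: [0.4457, 0.1508, 0.2211]
eef_rot: [-0.342, 0.619, 0.342, 0.619]
ft_force: [-1.3, -0.3, -0.8]
width: 0.0327
```

```bash
python3 - <<'E'
from h import *
go((.447,.152,.088),57.9)
for n in("top","side"):
    im=camera(n); im=im[150:350,150:470] if n=="top" else im[60:200,200:420]
    cv2.imwrite(f"pics/{n}2.png",cv2.resize(im[:,:,::-1],None,fx=2.5 if n=="top" else 3.6,fy=2.5 if n=="top" else 3.6,interpolation=2))
E
```

```text
shift [133.1  -0.4   1.8] turn [-0.001 -0.001  0.   ] rows>= 2.7 w 0.0327 t 4.4 q7 [-0.78 -0.03  0.36  1.87  0.01  1.3   0.58] pos [0.4457 0.1508 0.2211] F [-1.3 -0.3 -0.8]
```

View pics/side2.png

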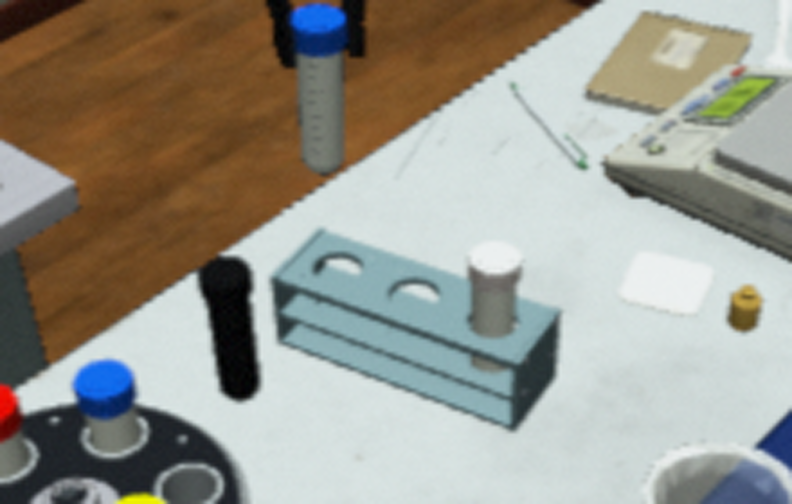

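View pics/top2.png

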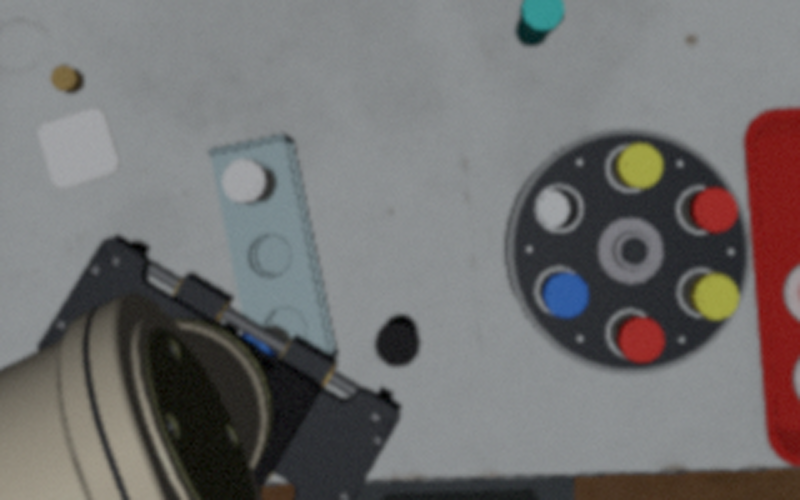

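```bash
python3 - <<'E'
from h import *
k=3.6
print(plane("side",(200+324/k,60+162/k),.145),plane("side",(200+319/k,60+18/k),.242))
E
```

```text
[0.44648264 0.14830293 0.145     ] [0.44565671 0.15343117 0.242     ]
```

arm_command:
  targets:
    - [200,15,-1,2,0,0,0]
    - [200,40,-1,2.5,0,0,0]
    - [200,65,-1,2.5,0,0,0]
    - [200,80,-1,2.5,0,0,0]
    - [200,93,-1,2.5,0,0,0]
    - [200,93,-1,2.5,0,0,0]

```text
time: 5.1
ee_pos: [0.4471, 0.1528, 0.1272]
eef_rot: [-0.342, 0.62, 0.342, 0.618]
ft_force: [-0.1, -0.0, -0.2]
width: 0.0331
```

```bash
python3 - <<'E'
from h import *
go((.4485,.152,.088),57.9)
for n in("side",):
    im=camera(n); im=im[60:200,200:420]
    cv2.imwrite(f"pics/{n}3.png",cv2.resize(im[:,:,::-1],None,fx=3.6,fy=3.6,interpolation=2))
E
```

```text
shift [39.2 -1.6  0.1] turn [-0.001 -0.002 -0.001] rows>= 0.8 w 0.0331 t 5.1 q7 [-0.77  0.07  0.36  1.99 -0.03  1.09  0.61] pos [0.4471 0.1528 0.1272] F [-0.1 -0.  -0.2]
```

View pics/side3.png

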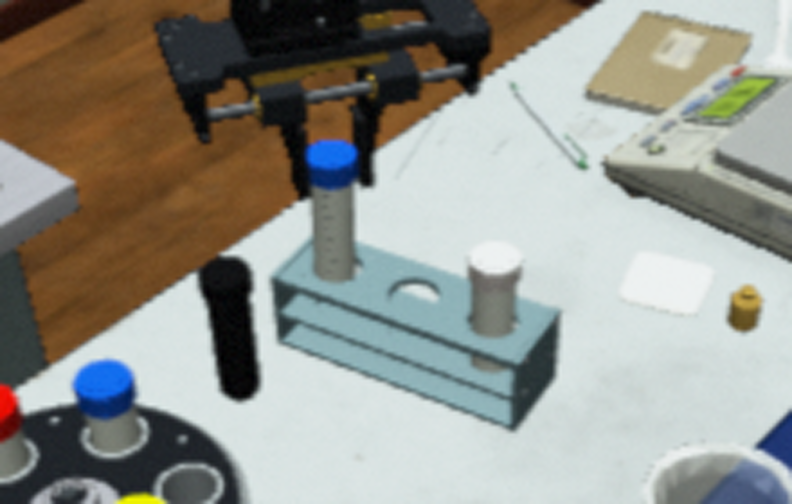

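The blue tube is entering the end hole with no contact force (crop (335,270)). I'll lower it the rest of the way and release.

arm_command:
  targets:
    - [200,12,-1,0,0,0,0]
    - [200,24,-1,0,0,0,0]
    - [200,34,-1,0,0,0,0]
    - [200,37,-1,0,0,0,0]
    - [200,37,-1,0,0,0,0]
    - [94,37,-1,0,0,0,0]
    - [94,37,-1,0,0,0,0]
    - [94,37,-1,0,0,0,0]
    - [94,37,-1,0,0,0,0]

```text
time: 6.05
ee_pos: [0.4485, 0.1535, 0.0918]
eef_rot: [-0.342, 0.618, 0.342, 0.619]
ft_force: [-0.2, 0.4, -0.1]
width: 0.0524
```

arm_command:
  targets:
    - [94,-20,0,0,0,0,0]
    - [94,-50,0,0,0,0,0]
    - [94,-85,0,0,0,0,0]
    - [94,-110,0,0,0,0,0]

```text
time: 6.45
ee_pos: [0.4488, 0.1535, 0.2038]
eef_rot: [-0.342, 0.618, 0.342, 0.619]
ft_force: [0.4, 1.2, -0.8]
width: 0.0554
```

```bash
python3 - <<'E'
from h import *
go((.567,-.1263,.20),-2.1)
for n in("side",):
    im=camera(n); 
    for c in caps(im): print(c[0],c[1],plane("side",c[1],.118).round(4))
    im=im[60:200,200:420]
    cv2.imwrite(f"pics/{n}4.png",cv2.resize(im[:,:,::-1],None,fx=3.6,fy=3.6,interpolation=2))
E
```

```text
shift [   3.7 -248.8 -174.3] turn [ 1.047  0.002 -0.   ] rows>= 7.0 w 0.0554 t 6.45 q7 [-0.78 -0.01  0.36  1.89  0.    1.26  0.59] pos [0.4488 0.1535 0.2038] F [ 0.4  1.2 -0.8]
red [196.3 174.1] [ 0.4373 -0.122   0.118 ]
red [203.1 214.3] [ 0.533  -0.1821  0.118 ]
yellow [277.8  45. ] [0.1791 0.3824 0.118 ]
yellow [182.8 197.5] [ 0.4695 -0.1796  0.118 ]
yellow [238.5 206.1] [ 0.568  -0.1269  0.118 ]
blue [293.9 118.4] [0.462  0.1425 0.118 ]
blue [533.2 129.7] [0.9057 0.4508 0.118 ]
blue [519.6 168.4] [0.931 0.306 0.118]
blue [228.5 167.7] [ 0.4731 -0.068   0.118 ]
blue [304.1 334.6] [ 0.8272 -0.2363  0.118 ]
blue [427.6 386.2] [ 0.999  -0.1855  0.118 ]
```

View pics/side4.png

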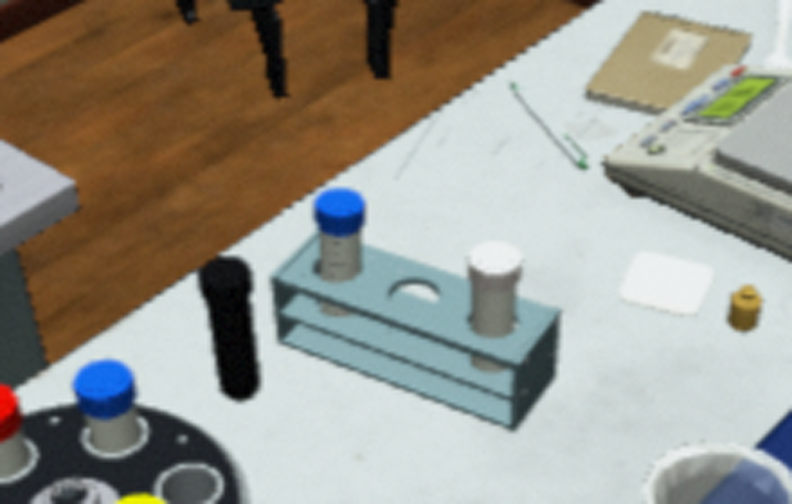

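arm_command:
  targets:
    - [94,0,-20,-14,0.08,0,0]
    - [94,0,-50,-35,0.22,0,0]
    - [94,0,-80,-56,0.36,0,0]
    - [94,0,-112,-79,0.5,0,0]
    - [94,0,-145,-102,0.64,0,0]
    - [94,0,-180,-127,0.78,0,0]
    - [94,0,-212,-149,0.92,0,0]
    - [94,2,-240,-168,1.02,0,0]
    - [94,4,-249,-174,1.047,0,0]
    - [94,4,-249,-174,1.047,0,0]

```text
time: 7.5
ee_pos: [0.5665, -0.1282, 0.1967]
eef_rot: [0.013, 0.707, -0.014, 0.706]
ft_force: [0.3, -0.1, -0.1]
width: 0.0551
```

```bash
python3 - <<'E'
from h import *
go((.567,-.1263,.0995),-2.1)
E
```

```text
shift [97.2  2.1  0.6] turn [-0.002 -0.001  0.001] rows>= 1.9 w 0.0551 t 7.5 q7 [-0.42  0.29  0.68  1.65 -0.19  1.27  0.26] pos [ 0.5665 -0.1282  0.1967] F [ 0.3 -0.1 -0.1]
```

arm_command:
  targets:
    - [94,25,1,0,0,0,0]
    - [94,55,1,0,0,0,0]
    - [94,82,1,0,0,0,0]
    - [94,96,1,0,0,0,0]
    - [94,96,1,0,0,0,0]
    - [200,96,1,0,0,0,0]
    - [200,96,1,0,0,0,0]
    - [200,96,1,0,0,0,0]
    - [200,96,1,0,0,0,0]
    - [200,96,1,0,0,0,0]

```text
time: 8.5
ee_pos: [0.5675, -0.1253, 0.1023]
eef_rot: [0.013, 0.707, -0.013, 0.707]
ft_force: [0.7, -0.2, 4.0]
width: 0.0328
```

arm_command:
  targets:
    - [200,-20,0,0,0,0,0]
    - [200,-55,0,0,0,0,0]
    - [200,-90,0,0,0,0,0]
    - [200,-120,0,0,0,0,0]
    - [200,-125,0,0,0,0,0]

```text
time: 9.0
ee_pos: [0.5684, -0.1259, 0.2302]
eef_rot: [0.013, 0.705, -0.013, 0.709]
ft_force: [-0.1, -0.6, -0.5]
width: 0.0327
```

```bash
python3 - <<'E'
from h import *
go((.5365,-.0688,.225),57.9)
E
```

```text
shift [  5.1  55.9 -34. ] turn [-1.047  0.005  0.003] rows>= 7.0 w 0.0327 t 9.0 q7 [-0.44  0.26  0.69  1.61 -0.17  1.33  0.24] pos [ 0.5684 -0.1259  0.2302] F [-0.1 -0.6 -0.5]
```

arm_command:
  targets:
    - [200,0,3,-2,-0.08,0,0]
    - [200,0,9,-5,-0.2,0,0]
    - [200,0,17,-10,-0.34,0,0]
    - [200,0,26,-15,-0.48,0,0]
    - [200,0,35,-20,-0.62,0,0]
    - [200,0,44,-26,-0.76,0,0]
    - [200,0,51,-30,-0.9,0,0]
    - [200,5,55,-33,-1.0,0,0]
    - [200,5,56.5,-33.5,-1.047,0,0]
    - [200,5,56.5,-33.5,-1.047,0,0]

```text
time: 10.0
ee_pos: [0.5351, -0.0673, 0.2207]
eef_rot: [-0.342, 0.619, 0.343, 0.618]
ft_force: [0.8, -0.6, -0.4]
width: 0.0328
```

```bash
python3 - <<'E'
from h import *
go((.537,-.068,.150),57.9)
im=camera("side"); im=im[90:250,140:360]
cv2.imwrite(f"pics/side5.png",cv2.resize(im[:,:,::-1],None,fx=3.6,fy=3.6,interpolation=2))
E
```

```text
shift [70.7 -2.1  0.5] turn [ 0.002 -0.001 -0.001] rows>= 1.4 w 0.0328 t 10.0 q7 [-0.44  0.15  0.54  1.72 -0.08  1.3   1.12] pos [ 0.5351 -0.0673  0.2207] F [ 0.8 -0.6 -0.4]
```

View pics/side5.png

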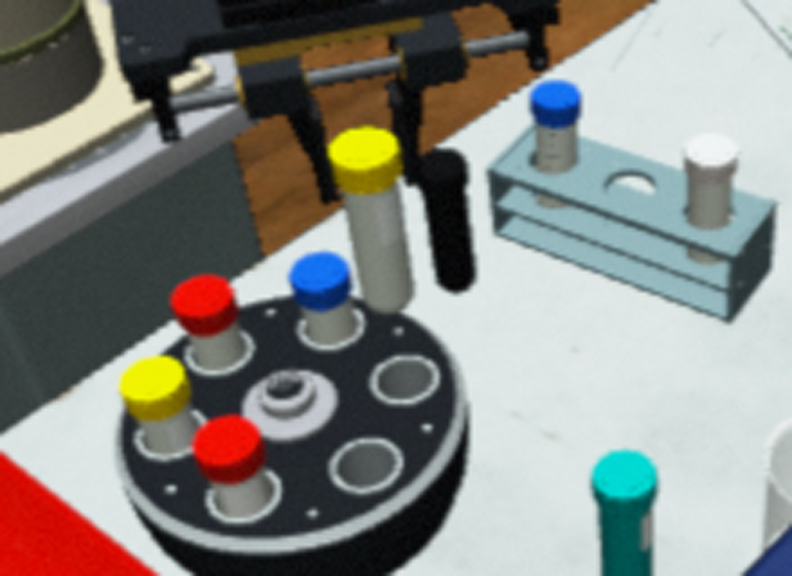

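```bash
python3 - <<'E'
from h import *
k=3.6
f=lambda x,y,z:plane("side",(140+x/k,90+y/k),z).round(4)
print(f(405,381,.081),f(366,466,.081),"bottom",f(386,296,.148),"cap",f(364,144,.243))
E
```

```text
[ 0.5395 -0.0705  0.081 ] [ 0.5692 -0.1275  0.081 ] bottom [ 0.5394 -0.0724  0.148 ] cap [ 0.5367 -0.0666  0.243 ]
```

arm_command:
  targets:
    - [200,15,-2,0.5,0,0,0]
    - [200,35,-2.5,0.5,0,0,0]
    - [200,50,-2.5,0.5,0,0,0]
    - [200,60,-2.5,0.5,0,0,0]
    - [200,70,-2.5,0.5,0,0,0]
    - [200,70,-2.5,0.5,0,0,0]

```text
time: 10.65
ee_pos: [0.5373, -0.0686, 0.15]
eef_rot: [-0.342, 0.619, 0.343, 0.618]
ft_force: [-0.5, 0.2, -1.4]
width: 0.0332
```

```bash
python3 - <<'E'
from h import *
go((.5375,-.0685,.102),57.9)
im=camera("side"); im=im[90:250,140:360]
cv2.imwrite(f"pics/side6.png",cv2.resize(im[:,:,::-1],None,fx=3.6,fy=3.6,interpolation=2))
E
```

```text
shift [48.  -0.2  0.3] turn [-0.    -0.001 -0.002] rows>= 1.0 w 0.0332 t 10.65 q7 [-0.42  0.22  0.53  1.8  -0.12  1.16  1.15] pos [ 0.5373 -0.0686  0.15  ] F [-0.5  0.2 -1.4]
```

View pics/side6.png

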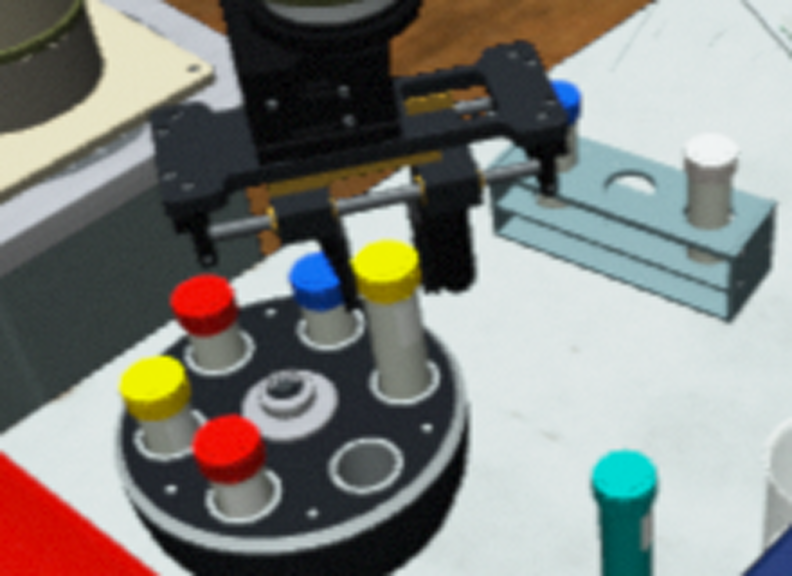

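The yellow tube is entering the empty well at (403,385), and the force stays low. I'll lower it fully and release.

arm_command:
  targets:
    - [200,15,0,0,0,0,0]
    - [200,30,0,0,0,0,0]
    - [200,42,0,0,0,0,0]
    - [200,47,0,0,0,0,0]
    - [200,47,0,0,0,0,0]
    - [94,47,0,0,0,0,0]
    - [94,47,0,0,0,0,0]
    - [94,47,0,0,0,0,0]
    - [94,47,0,0,0,0,0]

```text
time: 11.6
ee_pos: [0.5383, -0.0686, 0.1049]
eef_rot: [-0.342, 0.618, 0.342, 0.619]
ft_force: [0.2, 0.2, 0.3]
width: 0.0528
```

arm_command:
  targets:
    - [94,-20,0,0,0,0,0]
    - [94,-50,0,0,0,0,0]
    - [94,-80,0,0,0,0,0]
    - [94,-95,0,0,0,0,0]
    - [94,-95,0,0,0,0,0]

```text
time: 12.1
ee_pos: [0.5392, -0.0687, 0.2019]
eef_rot: [-0.343, 0.617, 0.342, 0.62]
ft_force: [0.7, 0.5, -0.6]
width: 0.0549
```

```bash
python3 - <<'E'
from h import *
go((.5325,-.181,.20),-62.1)
im=camera("side")
for c in caps(im): print(c[0],c[1],plane("side",c[1],.118).round(4))
im=im[90:250,140:360]
cv2.imwrite(f"pics/side7.png",cv2.resize(im[:,:,::-1],None,fx=3.6,fy=3.6,interpolation=2))
E
```

```text
shift [  1.8 -53.9 -98.7] turn [-1.047e+00  1.000e-03  4.000e-03] rows>= 7.0 w 0.0549 t 12.1 q7 [-0.44  0.17  0.54  1.74 -0.09  1.26  1.13] pos [ 0.5392 -0.0687  0.2019] F [ 0.7  0.5 -0.6]
red [196.2 174. ] [ 0.437 -0.122  0.118]
red [203.1 214.3] [ 0.533  -0.1821  0.118 ]
yellow [250.3 183. ] [ 0.5401 -0.0705  0.118 ]
yellow [182.8 197.5] [ 0.4695 -0.1796  0.118 ]
blue [294.9 119.1] [0.4656 0.142  0.118 ]
blue [532.8 129.6] [0.9049 0.4506 0.118 ]
blue [519.5 168.6] [0.9311 0.3053 0.118 ]
blue [228.5 167.7] [ 0.4731 -0.068   0.118 ]
blue [303.4 335.5] [ 0.8273 -0.2379  0.118 ]
blue [428.5 386.9] [ 1.0004 -0.1856  0.118 ]
```

View pics/side7.png

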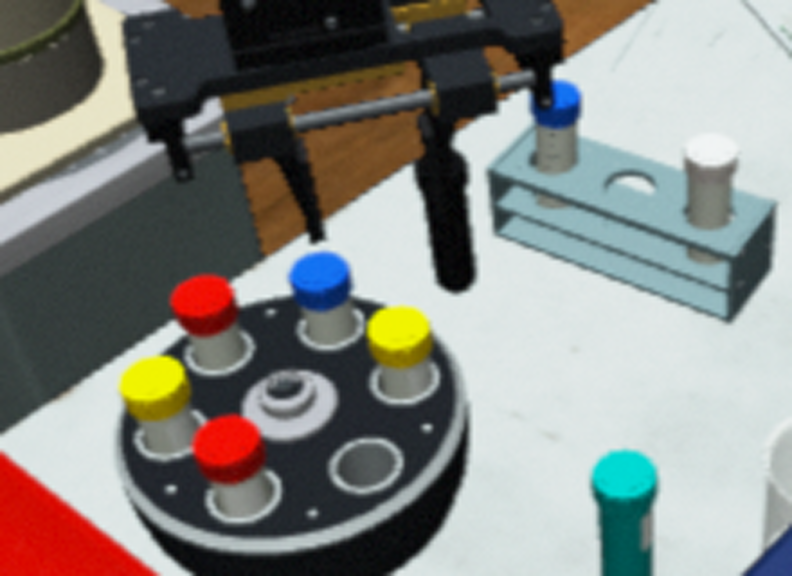

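arm_command:
  targets:
    - [94,0,-3,-6,0.08,0,0]
    - [94,0,-7,-13,0.2,0,0]
    - [94,0,-11,-20,0.34,0,0]
    - [94,0,-15,-28,0.48,0,0]
    - [94,0,-19,-35,0.62,0,0]
    - [94,0,-23,-42,0.76,0,0]
    - [94,0,-27,-50,0.9,0,0]
    - [94,0,-31,-57,1.04,0,0]
    - [94,0,-35,-64,1.18,0,0]
    - [94,0,-39,-71,1.3,0,0]

```text
time: 13.15
ee_pos: [0.5326, -0.1496, 0.1981]
eef_rot: [0.104, 0.7, -0.104, 0.699]
ft_force: [-0.1, -0.2, -0.4]
width: 0.0551
```

```bash
python3 - <<'E'
from h import *
go((.5325,-.181,.20),-62.1)
E
```

```text
shift [ -1.9 -30.1   9. ] turn [ 0.789 -0.002  0.001] rows>= 5.3 w 0.0551 t 13.15 q7 [-0.44  0.22  0.73  1.72 -0.15  1.26  0.03] pos [ 0.5326 -0.1496  0.1981] F [-0.1 -0.2 -0.4]
```

arm_command:
  targets:
    - [94,0,-5,2,0.13,0,0]
    - [94,0,-10,3,0.27,0,0]
    - [94,0,-15,5,0.41,0,0]
    - [94,0,-20,6,0.55,0,0]
    - [94,0,-25,8,0.69,0,0]
    - [94,-2,-30,9,0.78,0,0]
    - [94,-2,-30,9,0.789,0,0]
    - [94,-2,-30,9,0.789,0,0]

```text
time: 13.95
ee_pos: [0.533, -0.1805, 0.2006]
eef_rot: [0.362, 0.608, -0.363, 0.607]
ft_force: [0.1, -0.9, 0.2]
width: 0.0546
```

```bash
python3 - <<'E'
from h import *
go((.5325,-.181,.10),-62.1)
E
```

```text
shift [100.6  -0.6   0.3] turn [ 0.008 -0.001  0.001] rows>= 2.0 w 0.0546 t 13.95 q7 [-0.48  0.27  0.86  1.7  -0.21  1.28 -0.65] pos [ 0.533  -0.1805  0.2006] F [ 0.1 -0.9  0.2]
```

arm_command:
  targets:
    - [94,25,0,0,0,0,0]
    - [94,55,0,0,0,0,0]
    - [94,82,0,0,0,0,0]
    - [94,100,0,0,0,0,0]
    - [94,100,0,0,0,0,0]
    - [200,100,0,0,0,0,0]
    - [200,100,0,0,0,0,0]
    - [200,100,0,0,0,0,0]
    - [200,100,0,0,0,0,0]
    - [200,100,0,0,0,0,0]

```text
time: 14.95
ee_pos: [0.5339, -0.1809, 0.1022]
eef_rot: [0.363, 0.606, -0.363, 0.607]
ft_force: [1.4, -0.0, 4.2]
width: 0.033
```

arm_command:
  targets:
    - [200,-20,0,0,0,0,0]
    - [200,-55,0,0,0,0,0]
    - [200,-90,0,0,0,0,0]
    - [200,-120,0,0,0,0,0]
    - [200,-125,0,0,0,0,0]

```text
time: 15.45
ee_pos: [0.5347, -0.1814, 0.23]
eef_rot: [0.364, 0.605, -0.362, 0.608]
ft_force: [0.3, 0.2, -0.5]
width: 0.0332
```

```bash
python3 - <<'E'
from h import *
go((.5678,-.1257,.223),-2.1)
E
```

```text
shift [  7.2  55.5 -33.5] turn [-1.042  0.005 -0.003] rows>= 6.9 w 0.0332 t 15.45 q7 [-0.49  0.24  0.87  1.66 -0.19  1.33 -0.66] pos [ 0.5347 -0.1814  0.23  ] F [ 0.3  0.2 -0.5]
```

arm_command:
  targets:
    - [200,0,3,-2,-0.08,0,0]
    - [200,0,9,-5,-0.2,0,0]
    - [200,0,17,-10,-0.34,0,0]
    - [200,0,26,-15,-0.48,0,0]
    - [200,0,35,-20,-0.62,0,0]
    - [200,0,44,-26,-0.76,0,0]
    - [200,0,51,-30,-0.9,0,0]
    - [200,5,55,-33,-1.0,0,0]
    - [200,5,55.5,-33.5,-1.042,0,0]
    - [200,5,55.5,-33.5,-1.042,0,0]

```text
time: 16.45
ee_pos: [0.566, -0.1247, 0.2206]
eef_rot: [0.012, 0.707, -0.012, 0.707]
ft_force: [-0.3, 0.2, -0.8]
width: 0.0327
```

```bash
python3 - <<'E'
from h import *
go((.5678,-.1257,.15),-2.1)
E
```

```text
shift [70.6 -1.   1.9] turn [ 0.002 -0.001 -0.   ] rows>= 1.4 w 0.0327 t 16.45 q7 [-0.43  0.26  0.68  1.62 -0.17  1.32  0.24] pos [ 0.566  -0.1247  0.2206] F [-0.3  0.2 -0.8]
```

arm_command:
  targets:
    - [200,15,-1,1.5,0,0,0]
    - [200,35,-1,1.5,0,0,0]
    - [200,50,-1,1.5,0,0,0]
    - [200,60,-1,1.5,0,0,0]
    - [200,70,-1,1.5,0,0,0]
    - [200,70,-1,1.5,0,0,0]

```text
time: 17.05
ee_pos: [0.5672, -0.1259, 0.1502]
eef_rot: [0.013, 0.708, -0.013, 0.706]
ft_force: [-0.7, -0.1, 0.0]
width: 0.0328
```

```bash
python3 - <<'E'
from h import *
go((.5678,-.1257,.103),-2.1)
im=camera("side"); im=im[90:250,140:360]
cv2.imwrite(f"pics/side8.png",cv2.resize(im[:,:,::-1],None,fx=3.6,fy=3.6,interpolation=2))
E
```

```text
shift [47.2  0.2  0.6] turn [ 0.    -0.002 -0.   ] rows>= 0.9 w 0.0328 t 17.05 q7 [-0.41  0.33  0.66  1.7  -0.22  1.18  0.28] pos [ 0.5672 -0.1259  0.1502] F [-0.7 -0.1  0. ]
```

View pics/side8.png

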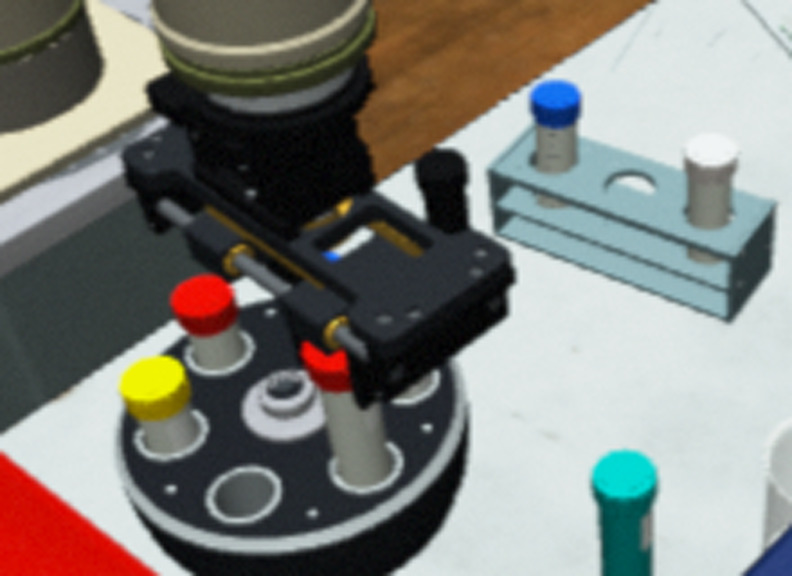

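The red tube is entering well (366,466). I'll lower it fully and release.

arm_command:
  targets:
    - [200,15,0,0,0,0,0]
    - [200,30,0,0,0,0,0]
    - [200,42,0,0,0,0,0]
    - [200,47,0,0,0,0,0]
    - [200,47,0,0,0,0,0]
    - [94,47,0,0,0,0,0]
    - [94,47,0,0,0,0,0]
    - [94,47,0,0,0,0,0]
    - [94,47,0,0,0,0,0]

```text
time: 18.0
ee_pos: [0.5681, -0.126, 0.1049]
eef_rot: [0.013, 0.707, -0.013, 0.707]
ft_force: [1.1, -0.4, -0.7]
width: 0.0532
```

arm_command:
  targets:
    - [94,-20,0,0,0,0,0]
    - [94,-50,0,0,0,0,0]
    - [94,-80,0,0,0,0,0]
    - [94,-97,0,0,0,0,0]
    - [94,-97,0,0,0,0,0]

```text
time: 18.5
ee_pos: [0.5692, -0.1264, 0.2043]
eef_rot: [0.013, 0.705, -0.013, 0.709]
ft_force: [-0.0, -0.2, 0.1]
width: 0.0552
```

```bash
python3 - <<'E'
from h import *
go((.449,.1533,.20),-62.1)
im=camera("side")
for c in caps(im)[:7]: print(c[0],c[1],plane("side",c[1],.118).round(4),plane("side",c[1],.105).round(4))
E
```

```text
shift [   3.8  275.2 -130.3] turn [ 1.048  0.004 -0.003] rows>= 7.0 w 0.0552 t 18.5 q7 [-0.42  0.28  0.68  1.64 -0.18  1.28  0.25] pos [ 0.5692 -0.1264  0.2043] F [-0.  -0.2  0.1]
red [196.2 174.1] [ 0.4372 -0.1222  0.118 ] [ 0.4238 -0.1153  0.105 ]
red [238.4 207.2] [ 0.5699 -0.1289  0.118 ] [ 0.5596 -0.1223  0.105 ]
yellow [251.4 183.9] [ 0.5436 -0.0708  0.118 ] [ 0.5327 -0.0628  0.105 ]
yellow [182.9 197.5] [ 0.4696 -0.1794  0.118 ] [ 0.457  -0.1739  0.105 ]
blue [293.9 118.4] [0.462  0.1425 0.118 ] [0.4491 0.1556 0.105 ]
blue [532.9 129.6] [0.905  0.4507 0.118 ] [0.9026 0.4709 0.105 ]
blue [519.5 168.6] [0.9311 0.3053 0.118 ] [0.9292 0.3221 0.105 ]
```

arm_command:
  targets:
    - [94,0,20,-9,0.06,0,0]
    - [94,0,50,-24,0.19,0,0]
    - [94,0,83,-39,0.32,0,0]
    - [94,0,116,-55,0.45,0,0]
    - [94,0,149,-71,0.58,0,0]
    - [94,0,182,-86,0.71,0,0]
    - [94,0,215,-102,0.84,0,0]
    - [94,0,248,-118,0.97,0,0]
    - [94,4,272,-129,1.048,0,0]
    - [94,4,276,-130,1.048,0,0]

```text
time: 19.55
ee_pos: [0.4457, 0.1575, 0.196]
eef_rot: [0.363, 0.607, -0.364, 0.606]
ft_force: [0.1, 0.2, 0.6]
width: 0.055
```

arm_command:
  targets:
    - [94,0,0,0,0,0,0]
    - [94,0,0,0,0,0,0]

```text
time: 19.75
ee_pos: [0.4482, 0.1533, 0.1971]
eef_rot: [0.365, 0.606, -0.365, 0.606]
ft_force: [-0.3, -0.7, 0.2]
width: 0.0552
```

```bash
python3 - <<'E'
from h import *
go((.4485,.154,.09),-62.1)
im=camera("side")
im=im[60:200,200:420]
cv2.imwrite(f"pics/side9.png",cv2.resize(im[:,:,::-1],None,fx=3.6,fy=3.6,interpolation=2))
E
```

```text
shift [107.1   0.7  -0.5] turn [-0.     0.     0.001] rows>= 2.1 w 0.0552 t 19.75 q7 [-0.93 -0.01  0.5   1.9   0.    1.24 -1.51] pos [0.4482 0.1533 0.1971] F [-0.3 -0.7  0.2]
```

View pics/side9.png

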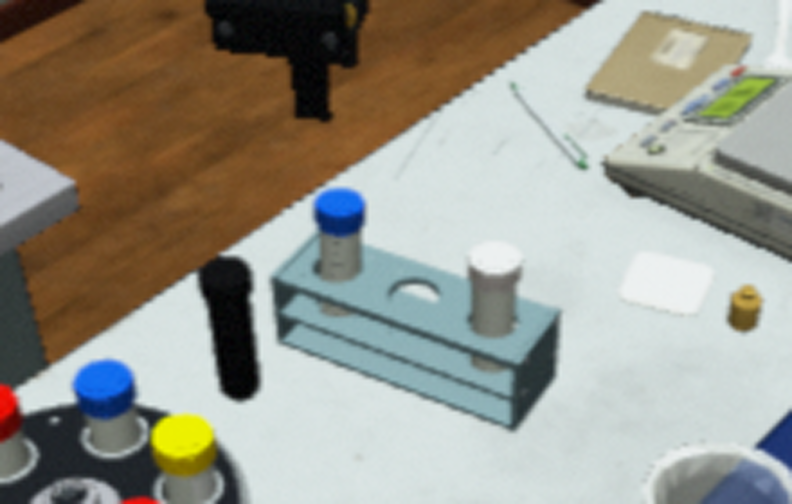

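The parked blue tube at (340,210) stands in the rack with the gripper above it, and black stays clear at (235,330). I'll descend and grip.

arm_command:
  targets:
    - [94,25,0.5,0,0,0,0]
    - [94,55,0.5,0,0,0,0]
    - [94,85,0.5,0,0,0,0]
    - [94,107,0.5,0,0,0,0]
    - [94,107,0.5,0,0,0,0]
    - [200,107,0.5,0,0,0,0]
    - [200,107,0.5,0,0,0,0]
    - [200,107,0.5,0,0,0,0]
    - [200,107,0.5,0,0,0,0]
    - [200,107,0.5,0,0,0,0]

```text
time: 20.8
ee_pos: [0.449, 0.155, 0.0913]
eef_rot: [0.365, 0.606, -0.364, 0.606]
ft_force: [0.1, -0.4, 4.3]
width: 0.0328
```

arm_command:
  targets:
    - [200,-20,0,0,0,0,0]
    - [200,-55,0,0,0,0,0]
    - [200,-90,0,0,0,0,0]
    - [200,-120,0,0,0,0,0]
    - [200,-138,0,0,0,0,0]
    - [200,-138,0,0,0,0,0]

```text
time: 21.4
ee_pos: [0.4495, 0.1552, 0.2311]
eef_rot: [0.366, 0.605, -0.363, 0.606]
ft_force: [0.3, -0.2, -0.1]
width: 0.0333
```

```bash
python3 - <<'E'
from h import *
go((.5335,-.181,.225),-62.1)
E
```

```text
shift [  5.5 -83.1 336.5] turn [-0.    -0.001 -0.004] rows>= 6.9 w 0.0333 t 21.4 q7 [-0.94 -0.03  0.5   1.85  0.02  1.31 -1.52] pos [0.4495 0.1552 0.2311] F [ 0.3 -0.2 -0.1]
```

arm_command:
  targets:
    - [200,0,-5,20,0,0,0]
    - [200,0,-14,55,0,0,0]
    - [200,0,-24,95,0,0,0]
    - [200,0,-34,138,0,0,0]
    - [200,0,-45,181,0,0,0]
    - [200,0,-55,224,0,0,0]
    - [200,0,-66,267,0,0,0]
    - [200,0,-75,305,0,0,0]
    - [200,2,-81,328,0,0,0]
    - [200,5,-83,336.5,0,0,0]

```text
time: 22.4
ee_pos: [0.5317, -0.1844, 0.2225]
eef_rot: [0.365, 0.605, -0.367, 0.605]
ft_force: [-0.3, 0.4, -0.8]
width: 0.0333
```

arm_command:
  targets:
    - [200,0,0,0,0,0,0]
    - [200,0,0,0,0,0,0]
    - [200,0,0,0,0,0,0]

```text
time: 22.7
ee_pos: [0.5325, -0.1798, 0.2234]
eef_rot: [0.364, 0.606, -0.364, 0.606]
ft_force: [-1.7, -0.2, -0.3]
width: 0.0327
```

```bash
python3 - <<'E'
from h import *
go((.5338,-.181,.152),-62.1)
im=camera("side"); im=im[90:250,140:360]
cv2.imwrite(f"pics/side10.png",cv2.resize(im[:,:,::-1],None,fx=3.6,fy=3.6,interpolation=2))
E
```

```text
shift [71.4  0.5  1.8] turn [ 0.002 -0.001 -0.   ] rows>= 1.4 w 0.0327 t 22.7 q7 [-0.49  0.24  0.86  1.67 -0.19  1.32 -0.67] pos [ 0.5325 -0.1798  0.2234] F [-1.7 -0.2 -0.3]
```

View pics/side10.png

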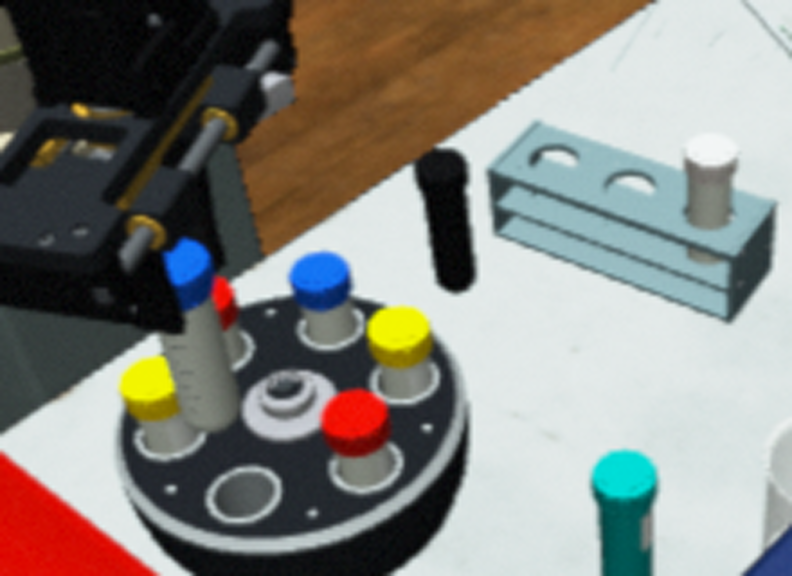

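arm_command:
  targets:
    - [200,15,0.5,1.5,0,0,0]
    - [200,35,0.5,1.5,0,0,0]
    - [200,50,0.5,1.5,0,0,0]
    - [200,60,0.5,1.5,0,0,0]
    - [200,71,0.5,1.5,0,0,0]
    - [200,71,0.5,1.5,0,0,0]

```text
time: 23.35
ee_pos: [0.5328, -0.1819, 0.1509]
eef_rot: [0.364, 0.607, -0.365, 0.605]
ft_force: [-0.3, 1.7, -1.7]
width: 0.0333
```

```bash
python3 - <<'E'
from h import *
go((.5335,-.181,.105),-62.1)
im=camera("side"); im=im[90:250,140:360]
cv2.imwrite(f"pics/side11.png",cv2.resize(im[:,:,::-1],None,fx=3.6,fy=3.6,interpolation=2))
E
```

```text
shift [45.9  1.1 -0.4] turn [ 0.    -0.002  0.002] rows>= 0.9 w 0.0333 t 23.35 q7 [-0.45  0.32  0.84  1.76 -0.26  1.18 -0.62] pos [ 0.5328 -0.1819  0.1509] F [-0.3  1.7 -1.7]
```

View pics/side11.png

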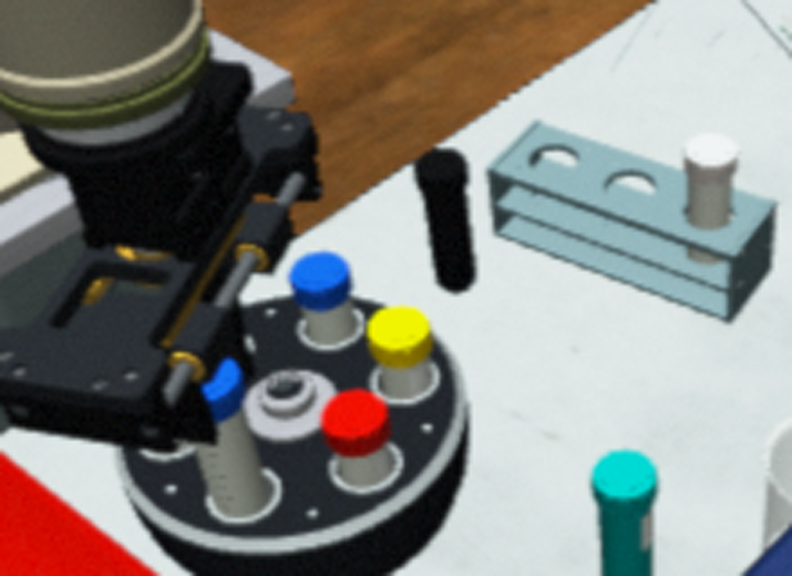

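The blue tube is inside the last well at (243,495). I'll lower it fully, release, and retreat.

arm_command:
  targets:
    - [200,12,1,-0.5,0,0,0]
    - [200,26,1,-0.5,0,0,0]
    - [200,38,1,-0.5,0,0,0]
    - [200,45,1,-0.5,0,0,0]
    - [200,45,1,-0.5,0,0,0]
    - [94,45,1,-0.5,0,0,0]
    - [94,45,1,-0.5,0,0,0]
    - [94,45,1,-0.5,0,0,0]
    - [94,45,1,-0.5,0,0,0]

```text
time: 24.3
ee_pos: [0.5345, -0.1819, 0.1079]
eef_rot: [0.365, 0.605, -0.365, 0.606]
ft_force: [-0.0, 0.0, 0.1]
width: 0.0531
```

arm_command:
  targets:
    - [94,-20,0,0,0,0,0]
    - [94,-50,0,0,0,0,0]
    - [94,-85,0,0,0,0,0]
    - [94,-115,0,0,0,0,0]
    - [94,-130,0,0,0,0,0]

```text
time: 24.8
ee_pos: [0.535, -0.1823, 0.2403]
eef_rot: [0.365, 0.605, -0.364, 0.607]
ft_force: [-0.5, -0.3, -0.1]
width: 0.0552
```

```bash
python3 - <<'E'
from h import *
go((.40,.20,.25),-62.1)
E
```

```text
shift [ -10.3   59.4 -401. ] turn [-0.     0.002 -0.003] rows>= 8.1 w 0.0552 t 24.8 q7 [-0.49  0.24  0.87  1.64 -0.19  1.35 -0.67] pos [ 0.535  -0.1823  0.2403] F [-0.5 -0.3 -0.1]
```

Next I'll move the arm aside for a clear view in both cameras.

arm_command:
  targets:
    - [94,-5,4,-25,0,0,0]
    - [94,-10,9,-62,0,0,0]
    - [94,-10,15,-100,0,0,0]
    - [94,-10,21,-140,0,0,0]
    - [94,-10,27,-180,0,0,0]
    - [94,-10,33,-220,0,0,0]
    - [94,-10,39,-260,0,0,0]
    - [94,-10,45,-305,0,0,0]
    - [94,-10,49,-330,0,0,0]
    - [94,-10,50,-340,0,0,0]

```text
time: 25.8
ee_pos: [0.4181, 0.1447, 0.247]
eef_rot: [0.363, 0.607, -0.364, 0.606]
ft_force: [0.5, -0.2, 0.1]
width: 0.0553
```

```bash
python3 - <<'E'
from h import *
for n in("top","side"):
    im=camera(n)
    for c in caps(im):
        P=plane(n,c[1],.125 if n=="top" else .118)
        if abs(P[0]-.5)<.12 and abs(P[1]+.12)<.12: print(n,c[0],c[1],P[:2].round(4),"r",np.linalg.norm(P[:2]-[.502,-.1239]).round(4),"ang",np.degrees(np.arctan2(P[1]+.1239,P[0]-.502)).round(0))
    im=im[150:350,250:570] if n=="top" else im[90:250,140:396]
    k=2.5 if n=="top" else 3.1
    cv2.imwrite(f"pics/{n}12.png",cv2.resize(im[:,:,::-1],None,fx=k,fy=k,interpolation=2))
print(read_state()['ee_pos'],read_state()['time'])
E
```

```text
top red [406.5 214.9] [ 0.5677 -0.1271] r 0.0658 ang -3.0
top red [406.1 285.5] [ 0.4364 -0.1205] r 0.0657 ang 177.0
top yellow [376.  230.8] [ 0.5394 -0.0684] r 0.0669 ang 56.0
top yellow [435.4 268. ] [ 0.4671 -0.1767] r 0.0633 ang -123.0
top blue [434.8 231.5] [ 0.535 -0.179] r 0.0643 ang -59.0
top blue [376.1 267.7] [ 0.4707 -0.0659] r 0.0659 ang 118.0
side red [196.2 174. ] [ 0.437 -0.122] r 0.0651 ang 178.0
side red [238.4 207.1] [ 0.5697 -0.1288] r 0.0679 ang -4.0
side yellow [250.3 183. ] [ 0.5401 -0.0705] r 0.0656 ang 55.0
side yellow [182.8 197.4] [ 0.4692 -0.1794] r 0.0644 ang -121.0
side blue [228.5 167.7] [ 0.4731 -0.068 ] r 0.063 ang 117.0
side blue [204.5 215.1] [ 0.5365 -0.1817] r 0.0673 ang -59.0
[0.41895883 0.14276602 0.2471601 ] 25.9
```

View pics/side12.png

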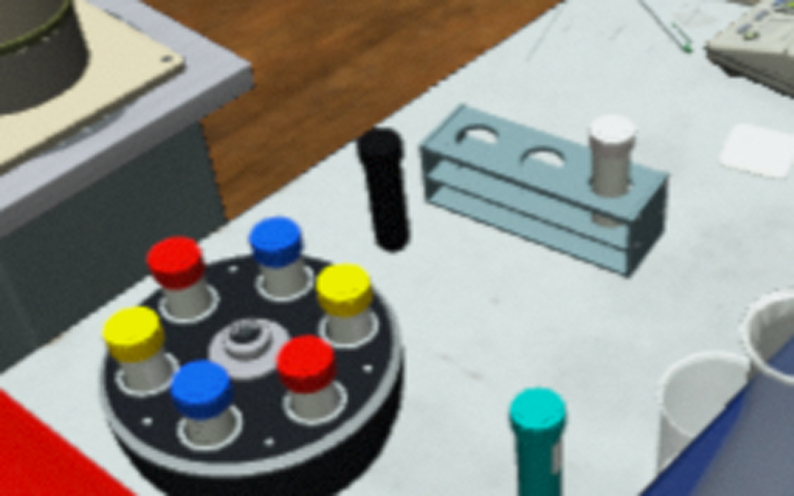

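View pics/top12.png

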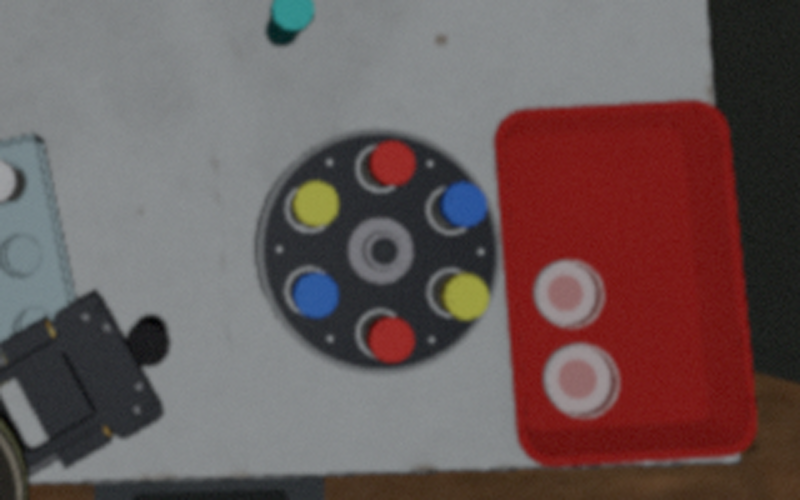

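```bash
python3 - <<'E'
from h import *
for n,a,b in(("red12",(406.5,214.9),(238.4,207.1)),("yel10",(376,230.8),(250.3,183)),("blu2",(434.8,231.5),(204.5,215.1)),("red6 ref",(406.1,285.5),(196.2,174)),("yel4 ref",(435.4,268),(182.8,197.4)),("blu8 ref",(376.1,267.7),(228.5,167.7))):
    p,e=two(a,b); print(n,p.round(4),round(e,4))
print(read_state()['joint_vel'].round(3))
E
```

```text
red12 [ 0.5684 -0.1285  0.1168] 0.0009
yel10 [ 0.5393 -0.0696  0.1169] 0.0005
blu2 [ 0.5352 -0.1812  0.1166] 0.0003
red6 ref [ 0.4357 -0.1217  0.1171] 0.0007
yel4 ref [ 0.4666 -0.1788  0.1157] 0.001
blu8 ref [ 0.4703 -0.0668  0.1155] 0.0009
[ 0.025 -0.004  0.047 -0.006  0.011  0.001  0.026]
```

arm_command:
  targets:
    - [94,0,0,0,0,0,0]
    - [94,0,0,0,0,0,0]
    - [94,0,0,0,0,0,0]
    - [94,0,0,0,0,0,0]
    - [94,0,0,0,0,0,0]

```text
time: 26.4
ee_pos: [0.4195, 0.1419, 0.2475]
eef_rot: [0.365, 0.606, -0.365, 0.606]
ft_force: [0.1, -0.2, 0.4]
width: 0.0549
```

```bash
python3 -c "
from bench import *
print(close_job())"
```

```text
the job is handed in; nothing more can be done
None
```

The rotor is rearranged so that red faces red, blue faces blue and yellow faces yellow, and I handed the job in at about 26 s. It took four moves: one blue tube was parked in the rack's end hole, then yellow, red and that blue tube went into their new wells.

- **Seating:** measured from both cameras, the caps of the three moved tubes are level with those of the three I left alone, within about 2 mm. All six cap centres measured 63–68 mm from the rotor axis.
- **Small disagreements:** the two cameras differ by 1–3 mm horizontally. The moved tubes' caps sit 1–4 mm from where the earlier tubes' caps were, which I took to be play in the wells. I did not measure their tilt.
- **Bystanders:** I never touched the white-capped tube or the beaker. The white tube looks unmoved in the final pictures; I did not measure either of them again.
- **Robot:** the arm ended clear of everything at z ≈ 0.25 m. Wrist forces reported after each move stayed under about 5 N.

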